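Face up the jam row on the counter display

TASK

Customers have taken jam from the front of its lane: with your fingertips behind the last red jam jar, gently push the whole row forward along the lane as one train, the jars staying together and upright, until the front jar rests against the front stop. Only push, do not pinch or lift the jars, and leave the honey row and the other things on the counter as they are. Finish with the hand clear of everything.

Things in the scene. Friction and masses are not known exactly. Their poses are not given: they have to be found in the camera images.
- plinth: oak plinth, 150 x 440 mm and 12 mm high, fixed on the counter, carrying the two lanes. Origin at the centre of its underside; y axis along the lanes towards their front stops.
- jam_lane: stock lane with the jam row, fixed on the plinth: black floor strip 58 x 408 mm, 4 mm thick (jars stand on it), a thin wire guide rail along each side (54 mm clear between them, tops 21 mm above the underside), open at the rear, a front stop at the other end. Origin: centre of its underside; y runs along the lane to the front stop, x across, z up. Which lane is nearer the robot varies.
- jam_lane_stop (a point): middle of the inner face of the jam lane's front stop (aluminium lip, 34 mm high, 3 mm thick, paper price ticket outside), at the height of the lane's floor surface, 200 mm from the lane's origin along the lane's y; same axes as the lane. When the row is home the front jar's centre is 25 mm short of this point.
- honey_lane: the honey row's lane, the same as the jam lane and parallel beside it, 62 mm between their centre lines. Origin and axes as for the jam lane.
- jam1: full small jam jar, dark red with paper label and red lid, 50 mm diameter, 48 mm tall (straight sides to 33 mm, lid 44 mm wide), about 130 g. Origin at the centre of its underside, z up. Front jar of the jam row, nearest the front stop. The four stand touching, 50 mm from centre to centre, 50 to 130 mm short of the stop at first; together they slide at a few newtons.
- jam2: full small jam jar, dark red with paper label and red lid, 50 mm diameter, 48 mm tall (straight sides to 33 mm, lid 44 mm wide), about 130 g. Origin at the centre of its underside, z up. Second jar of the jam row.
- jam3: full small jam jar, dark red with paper label and red lid, 50 mm diameter, 48 mm tall (straight sides to 33 mm, lid 44 mm wide), about 130 g. Origin at the centre of its underside, z up. Third jar of the jam row.
- jam4: full small jam jar, dark red with paper label and red lid, 50 mm diameter, 48 mm tall (straight sides to 33 mm, lid 44 mm wide), about 130 g. Origin at the centre of its underside, z up. Last (rear) jar of the jam row, farthest from the front stop; behind it the lane is empty.
- honey1: a full small honey jar, same shape and size as the jam jars but amber with a brass lid. Origin at the centre of its underside. Number 1 from the front of the honey row, which is already home against its own front stop.
- honey2: a full small honey jar, same shape and size as the jam jars but amber with a brass lid. Origin at the centre of its underside. Number 2 from the front of the honey row, which is already home against its own front stop.
- honey3: a full small honey jar, same shape and size as the jam jars but amber with a brass lid. Origin at the centre of its underside. Number 3 from the front of the honey row, which is already home against its own front stop.
- honey4: a full small honey jar, same shape and size as the jam jars but amber with a brass lid. Origin at the centre of its underside. Number 4 from the front of the honey row, which is already home against its own front stop.
- honey5: a full small honey jar, same shape and size as the jam jars but amber with a brass lid. Origin at the centre of its underside. Number 5 from the front of the honey row, which is already home against its own front stop.
- cup: loose white espresso cup, 62 mm in diameter and 56 mm high, on the counter on the robot's side of the plinth. Origin at the centre of its underside.
- stamp: loose rubber stamp with a turned wooden handle, standing upright, 38 mm in diameter and 72 mm tall, beyond the plinth. Origin at the centre of its underside.
- inkpad: loose flat blue ink pad tin, 75 x 105 mm and 14 mm high, beyond the plinth. Origin at the centre of its underside.

How it is judged:
By the outcome, as a careful person would: the job done as asked, in the order asked, and still so for the second after the job is handed in, with the robot touching nothing.
It also fails if it takes over 32 s, if anything falls off the work surface, if the arm or the gripper's body presses on something with over 40 N, if the wrist force passes 120 N, or if a joint passes its speed limit or range.

ROBOT

A 6-joint arm with a two-finger parallel gripper is mounted at the origin on the work surface. World frame = base frame: x ahead of the robot, y to its left, z up, the work surface at z = 0. Lengths are in m, angles in rad, forces in N, time in s.
With the tool pointing down it reaches from about 0.35 to 0.775 m from the base axis. Payload 7.3 kg.
Tool frame: the origin (TCP) lies at the centre of the arm's flange, where the gripper is bolted on; the fingertips stand 178 mm ahead of it and the grasp point (between the pads) lies robot.pinch_z ahead of it (robot.pinch_z is the distance from the TCP to the grasp point, in m); x points along the fingers, z is the direction in which the jaws open and shut, and the axes are right-handed (so a half turn about x gives the same grasp; the last joint's range is limited). The gripper opens to 92 mm and grips with 3 to 60 N. Pads are 19 mm wide; open, the fingers measure 130 mm over their backs; the gripper's body (75 mm by 190 mm) begins 47 mm behind the grasp point.
Start: joints at [-1.36, 0.342, 1.524, -0, 1.275, -0.146], TCP at [0.183, -0.492, 0.405] pointing down, gripper open.
Joint ranges: [-2.53, 2.53], [-0.77, 2.02], [0.04, 2.7], [-1, 4.14], [0.28, 2.66], [-3.11, 3.11]. Speed limits (rad/s): [2.57, 2.57, 3.14, 3.14, 3.14, 3.14].

INTERFACE

Orientations are given as [roll, pitch, yaw] about the fixed x, y, z axes, in that order (R = Rz(yaw) Ry(pitch) Rx(roll)).
In Python, from cell import robot gives the robot as it stands.
- The arm moves only by the shell command python3 -m jog 'ROWS' [FORCE]. ROWS is JSON, a list of rows, each an object of numbers: "fingers": the closure, from 0 (fully open) to 1 (shut); "x", "y", "z": the shift along the tool's x, y, z in cm; "spin": the turn about the tool's x in degrees. A call has 1 to 5 rows; each row is the pose to reach, as a shift and turn from the pose commanded when the call began, along the tool's axes at that moment; what a row does not reach only later rows make up. A row lasts 1/8 s, in which the tool goes at most 62.5 mm and 10.7 degrees, less where a joint would pass 70% of its speed; a pose out of reach is approached as far as the arm can. A call with a gripper value outside its range is refused whole. The fingers move at their own pace and stop on an object; FORCE is the grip in N (left out, the last holds). Time passes only in rows, so rows that repeat a pose let the fingers close. It gives the time, the measured TCP pose, the force and the opening at its end, in the units of the state.
- robot.observe(): the state, without advancing time (a new reading comes with each control period).
- robot.read_camera(name): name is "side" or "top"; returns a dict with "color" (420x560x3 uint8, red, green, blue), "mtx" (3x3 intrinsics, pixels), "view" (4x4, takes a point from world to camera coordinates). Camera axes: x right, y down, z forward; pixel columns grow to the right and rows downward; lengths in m; the calibration is good to about 2 mm. A picture is of the moment at which its call begins. There is no depth.
- robot.hand_in(): hands the job in, once; it reports no verdict.
Trained networks look in a picture, given as the dict that the camera call returned (one of the last four; its "shot" number tells which), for a name from the list of things; names that differ only in an ending like _2 or _b are one class to them, and where a whole thing is asked for, a point or a joint stands for the part that bears it (a point fixed in the world has none). Each returns a list of dicts, best first, with "conf" (0 to 1); they miss things now and then, are a little off and sometimes report something else, mostly with a low value. They report only what shows in the picture. A call takes as long as a camera call.
- robot.look_for(target, picture): "xy" ([column, row] in pixels, amid what is visible of it).
The state is a dict: "time": time; "qpos": joint angles; "qvel": joint speeds; "joint_efforts": joint torques, N m; "tool_pos": TCP position; "tool_rot": TCP orientation; "contact_force": force on the tool from outside, world axes, zero at the start; "torque": the same for the moment, N m; "opening": finger opening in m.
Only numpy, scipy, OpenCV 4.12 (cv2) and the standard library are available. Lean on these libraries where they do the work, as an engineer would, in place of code of your own. Each camera call takes 0.05 s, during which the arm holds its last target. There are 200 camera calls.

## Working session

There is one attempt and no reset: what is moved stays moved. The work goes in short steps, Python scripts to look and compute and a shell command to move; the robot and the scene stay as the last step left them, time stands still between calls to the robot, and variables do not carry over. Pictures are saved under pics/ and viewed, on a budget of 10 in all, crops included, one or two more only if the job needs it, and the job is handed in when it is done.

```bash
mkdir -p pics
cat > h.py <<'E'
import numpy as np,cv2
from cell import robot
def ray(pic,uv,z):
    K=np.array(pic["mtx"]);V=np.array(pic["view"]);R=V[:3,:3];t=V[:3,3]
    d=R.T@np.linalg.inv(K)@np.array([uv[0],uv[1],1.]);o=-R.T@t
    return o+d*(z-o[2])/d[2]
def proj(pic,p):
    K=np.array(pic["mtx"]);V=np.array(pic["view"]);c=V[:3,:3]@np.array(p)+V[:3,3];u=K@c;return u[:2]/u[2]
E
python3 - <<'E'
from h import *
s=robot.observe();print(s["time"],s["tool_pos"],s["tool_rot"],robot.pinch_z,s["contact_force"],s["opening"])
ims=[]
for n in("top","side"):
    p=robot.read_camera(n);cv2.imwrite(f"pics/{n}0.png",p["color"][:,:,::-1])
    for t in ("jam1","honey1","jam_lane","jam_lane_stop","plinth","cup","stamp","inkpad"):
        for d in robot.look_for(t,p)[:6]:
            if d["conf"]>.2: print(n,t,np.round(d["xy"]),round(d["conf"],2),ray(p,d["xy"],0.064 if "jam1" in t or "honey1" in t else .016).round(3))
E
```

```text
0.0 [ 0.18336025 -0.49178857  0.4040434 ] [2.97841904 1.56920998 1.76438631] 0.1592 [-0.71789056  0.42698792  0.17147746] 0.0918697660991799
top jam1 [217. 206.] 0.96 [0.576 0.175 0.064]
top jam1 [242. 215.] 0.85 [0.562 0.133 0.064]
top jam1 [276. 224.] 0.62 [0.549 0.079 0.064]
top jam1 [303. 232.] 0.58 [0.538 0.034 0.064]
top honey1 [220. 166.] 0.83 [0.643 0.173 0.064]
top honey1 [278. 186.] 0.74 [0.613 0.077 0.064]
top honey1 [194. 160.] 0.63 [0.651 0.216 0.064]
top honey1 [304. 197.] 0.6 [0.595 0.034 0.064]
top honey1 [247. 177.] 0.58 [0.625 0.127 0.064]
top jam_lane [317. 238.] 0.83 [0.531 0.009 0.016]
top jam_lane_stop [318. 237.] 0.56 [0.534 0.007 0.016]
top plinth [291. 251.] 0.93 [0.509 0.053 0.016]
top cup [171. 258.] 0.95 [0.49  0.257 0.016]
top stamp [374. 158.] 0.85 [ 0.673 -0.089  0.016]
top stamp [248. 176.] 0.3 [0.636 0.13  0.016]
top inkpad [265. 109.] 0.83 [0.759 0.105 0.016]
top inkpad [286. 248.] 0.27 [0.513 0.061 0.016]
side jam1 [258. 236.] 0.96 [0.549 0.152 0.064]
side jam1 [307. 210.] 0.82 [0.522 0.054 0.064]
side jam1 [235. 246.] 0.61 [0.565 0.191 0.064]
side jam1 [281. 220.] 0.61 [0.543 0.099 0.064]
side honey1 [229. 212.] 0.87 [0.624 0.14  0.064]
side honey1 [182. 240.] 0.7 [0.641 0.233 0.064]
side honey1 [256. 202.] 0.7 [0.605 0.091 0.064]
side honey1 [207. 229.] 0.6 [0.625 0.191 0.064]
side honey1 [281. 194.] 0.58 [0.583 0.047 0.064]
side honey1 [187. 199.] 0.23 [0.705 0.16  0.064]
side jam_lane [280. 241.] 0.64 [0.542 0.104 0.016]
side jam_lane_stop [282. 244.] 0.86 [0.535 0.107 0.016]
side jam_lane_stop [230. 215.] 0.27 [0.655 0.109 0.016]
side plinth [265. 261.] 0.94 [0.534 0.155 0.016]
side plinth [282. 244.] 0.62 [0.535 0.107 0.016]
side cup [245. 300.] 0.66 [0.507 0.236 0.016]
side stamp [291. 159.] 0.9 [ 0.668 -0.094  0.016]
side inkpad [188. 200.] 0.81 [0.745 0.128 0.016]
```

View pics/top0.png

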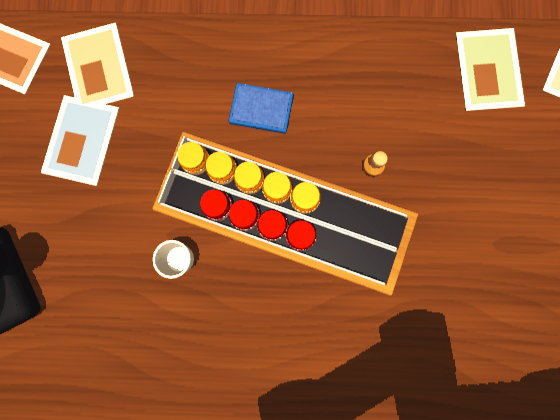

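View pics/side0.png

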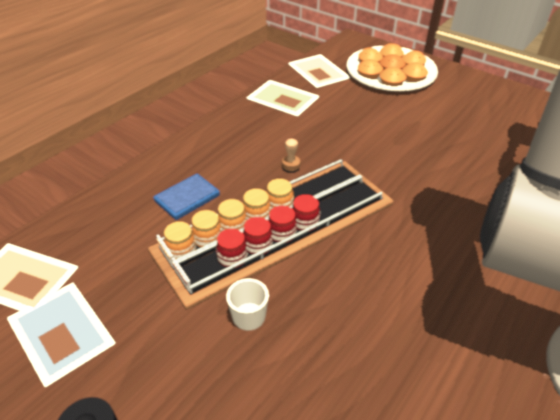

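```bash
cat >> h.py <<'E'
def lids(pic):
    hsv=cv2.cvtColor(pic["color"],cv2.COLOR_RGB2HSV);out={}
    for n,lo,hi in(("jam",(0,200,110),(5,255,255)),("honey",(25,150,150),(32,255,255))):
        m=cv2.inRange(hsv,lo,hi);m[:100]=0;m[300:]=0
        m=cv2.morphologyEx(m,cv2.MORPH_OPEN,np.ones((7,7)))
        nn,_,st,c=cv2.connectedComponentsWithStats(m)
        P=[ray(pic,c[i],.064)[:2] for i in range(1,nn) if st[i,4]>150]
        out[n]=np.array(sorted(P,key=lambda p:-p[1])).reshape(-1,2); print(n,[int(a) for a in st[1:,4]])
    return out
def axis(P):
    c=P.mean(0);d=np.linalg.svd(P-c)[2][0];return c,d*np.sign(d[1])
def rot(s):
    from scipy.spatial.transform import Rotation as Ro
    return Ro.from_euler("xyz",s["tool_rot"]).as_matrix()
E
python3 - <<'E'
from h import *
p=robot.read_camera("top");L=lids(p);print(L)
for n in L:
    c,d=axis(L[n]);print(n,c,d,np.degrees(np.arctan2(d[1],d[0])),np.diff(L[n]@d))
ch,d=axis(L["honey"])
print("gap",(L["honey"][0]-L["jam"][0])@d,"lat",(L["honey"].mean(0)-L["jam"].mean(0))@[-d[1],d[0]])
s=robot.observe();R=rot(s);print(R.round(3))
j4=L["jam"][-1]
for a in(.025+.0095,.025+.0190):
    tgt=j4-d*(a+.03);print("tgt",tgt,"shift cm",R.T@(np.r_[tgt,.178+.036]-s["tool_pos"])*100)
print("jaw yaw",np.degrees(np.arctan2(R[1,2],R[0,2])))
E
```

```text
jam [582, 592, 594, 607]
honey [498, 495, 509, 521, 532]
{'jam': array([[0.58140343, 0.18010183],
       [0.56609701, 0.13253894],
       [0.55085062, 0.0850723 ],
       [0.53508792, 0.03736788]]), 'honey': array([[0.66051116, 0.22253642],
       [0.64487312, 0.17482316],
       [0.62934234, 0.1271152 ],
       [0.61372479, 0.07944152],
       [0.59820396, 0.03158643]])}
jam [0.55835974 0.10877024] [0.30836654 0.95126761] 72.03918168207433 [-0.04996502 -0.04985496 -0.05024036]
honey [0.62933107 0.12710055] [0.31024982 0.95065506] 71.92571355237624 [-0.05021055 -0.05017223 -0.05016657 -0.05030902]
gap 0.06488381580071294 lat -0.061782277859297616
[[ 0.     0.937  0.349]
 [-0.     0.349 -0.937]
 [-1.    -0.     0.   ]]
tgt [ 0.51507681 -0.02394937] shift cm [ 19.07013371  47.42424133 -32.26930805]
tgt [ 0.51212943 -0.0329806 ] shift cm [ 19.07025442  46.83264518 -31.52599521]
jaw yaw -69.55831304527237
```

```bash
python3 -m jog '[{"fingers":1,"y":4.5,"z":-3,"spin":-10.3},{"fingers":1,"y":9,"z":-6.1,"spin":-20.6},{"fingers":1,"y":13.5,"z":-9.2,"spin":-31},{"fingers":1,"y":18,"z":-12.2,"spin":-41.3},{"fingers":1,"y":22.5,"z":-15.3,"spin":-51.5}]' 20
cat > w.py <<'E'
from h import *
s=robot.observe();R=rot(s)
tgt=np.array([.51507681,-.02394937,.214])
print(s["time"],s["tool_pos"],s["opening"],"jaw",np.degrees(np.arctan2(R[1,2],R[0,2])),"shift",R.T@(tgt-s["tool_pos"])*100, R.round(3).tolist())
E
python3 w.py
```

```text
0.95 [ 0.18339549 -0.49192587  0.40475952] 0.09194649775331577 jaw -69.55831304527237 shift [ 19.07013371  47.4242417  -32.26930832] [[0.0, 0.937, 0.349], [-0.0, 0.349, -0.937], [-1.0, -0.0, 0.0]]$[0]: bad value
```

```bash
python3 -m jog '[{"fingers":1,"x":0,"y":4.5,"z":-3,"spin":-10.3},{"fingers":1,"x":0,"y":9,"z":-6.1,"spin":-20.6},{"fingers":1,"x":0,"y":13.5,"z":-9.2,"spin":-31},{"fingers":1,"x":0,"y":18,"z":-12.2,"spin":-41.3},{"fingers":1,"x":0,"y":22.5,"z":-15.3,"spin":-51.5}]' 20
python3 w.py
```

```text
time: 1.58
tool_pos: [0.3415, -0.2685, 0.4049]
tool_rot: [-0.462, 1.57, -0.771]
contact_force: [0.9, 0.4, -0.3]
opening: 0.0464
1.575 [ 0.34152563 -0.26849049  0.40492493] 0.04637371644294148 jaw -17.73952578238773 shift [19.08871774 28.58625879  9.06496908] [[0.001, 0.305, 0.952], [-0.001, 0.952, -0.305], [-1.0, -0.0, 0.001]]
```

```bash
python3 -m jog '[{"fingers":1,"x":0,"y":5.7,"z":1.8,"spin":0},{"fingers":1,"x":0,"y":11.4,"z":3.6,"spin":0},{"fingers":1,"x":0,"y":17.1,"z":5.4,"spin":0},{"fingers":1,"x":0,"y":22.8,"z":7.2,"spin":0},{"fingers":1,"x":0,"y":28.5,"z":9,"spin":0}]'
python3 -m jog '[{"fingers":1,"x":3,"y":0,"z":0,"spin":0},{"fingers":1,"x":7,"y":0,"z":0,"spin":0},{"fingers":1,"x":11,"y":0,"z":0,"spin":0},{"fingers":1,"x":13,"y":0,"z":0,"spin":0},{"fingers":1,"x":13,"y":0,"z":0,"spin":0}]'
python3 w.py
python3 - <<'E'
from h import *
p=robot.read_camera("side");cv2.imwrite("pics/s1.png",p["color"][:,:,::-1])
E
```

```text
time: 2.2
tool_pos: [0.5156, -0.0251, 0.4049]
tool_rot: [-0.23, 1.57, -0.545]
contact_force: [0.8, -1.2, 0.9]
opening: 0.0008
time: 2.82
tool_pos: [0.5143, -0.0268, 0.2734]
tool_rot: [-2.996, 1.567, 2.972]
contact_force: [-0.1, -0.5, 0.7]
opening: 0.0004
2.825 [ 0.51432594 -0.02684723  0.27342279] 0.0004181412050908112 jaw -18.05728019109069 shift [5.94216004e+00 3.01703991e-01 1.39861966e-03] [[-0.003, 0.31, 0.951], [0.001, 0.951, -0.31], [-1.0, -0.0, -0.003]]
```

View pics/s1.png

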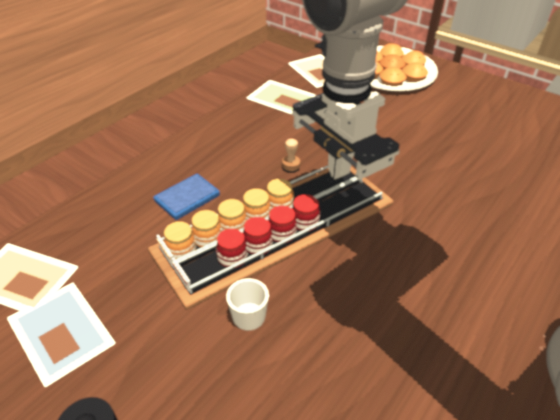

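Fingers at (345,170) are above the empty lane behind the last jar (307,210), clear of all else. Descending, then approaching slowly.

```bash
python3 -m jog '[{"fingers":1,"x":2,"y":0,"z":0,"spin":0},{"fingers":1,"x":4,"y":0,"z":0,"spin":0},{"fingers":1,"x":5.3,"y":0,"z":0,"spin":0},{"fingers":1,"x":5.8,"y":0,"z":0,"spin":0},{"fingers":1,"x":5.8,"y":0,"z":0,"spin":0}]'
python3 -m jog '[{"fingers":1,"x":0,"y":0.5,"z":0,"spin":0},{"fingers":1,"x":0,"y":1,"z":0,"spin":0},{"fingers":1,"x":0,"y":1.5,"z":0,"spin":0},{"fingers":1,"x":0,"y":2,"z":0,"spin":0},{"fingers":1,"x":0,"y":2.3,"z":0,"spin":0}]'
python3 w.py
python3 - <<'E'
from h import *
L=lids(robot.read_camera("top"));d=np.array([.3098,.9508])
print(L, [(L["honey"][0]-q)@d for q in L["jam"]])
E
```

```text
time: 3.5
tool_pos: [0.5149, -0.027, 0.2171]
tool_rot: [0.031, 1.57, -0.284]
contact_force: [0.0, 0.1, -1.4]
opening: 0.0004
time: 4.12
tool_pos: [0.5219, -0.0046, 0.2167]
tool_rot: [-0.739, 1.571, -1.053]
contact_force: [0.6, 0.1, 0.2]
opening: 0.0005
4.125 [ 0.52191984 -0.0046409   0.21670535] 0.0005147347444337836 jaw -18.036157184658308 shift [ 0.27068021 -2.04782027 -0.05287589] [[0.0, 0.31, 0.951], [-0.0, 0.951, -0.31], [-1.0, -0.0, 0.0]]
jam [577, 591, 534]
honey [499, 495, 509, 521]
{'jam': array([[0.58164548, 0.18015756],
       [0.56612522, 0.13251164],
       [0.55100818, 0.0869974 ]]), 'honey': array([[0.66048802, 0.22257161],
       [0.64487312, 0.17482316],
       [0.62934234, 0.1271152 ],
       [0.61372479, 0.07944152]])} [np.float64(0.06475270401464096), np.float64(0.11486261849548254), np.float64(0.16282082152428023)]
```

```bash
python3 -m jog '[{"fingers":1,"x":0.2,"y":0.2,"z":-0.05,"spin":0},{"fingers":1,"x":0.2,"y":0.4,"z":-0.05,"spin":0},{"fingers":1,"x":0.2,"y":0.6,"z":-0.05,"spin":0},{"fingers":1,"x":0.2,"y":0.8,"z":-0.05,"spin":0},{"fingers":1,"x":0.2,"y":1.0,"z":-0.05,"spin":0}]'
python3 -m jog '[{"fingers":1,"x":0,"y":0.2,"z":0,"spin":0},{"fingers":1,"x":0,"y":0.4,"z":0,"spin":0},{"fingers":1,"x":0,"y":0.6,"z":0,"spin":0},{"fingers":1,"x":0,"y":0.8,"z":0,"spin":0},{"fingers":1,"x":0,"y":1.0,"z":0,"spin":0}]'
python3 w.py
python3 - <<'E'
from h import *
p=robot.read_camera("top")
L=lids(p);d=np.array([.3098,.9508])
print([((L["honey"][0]-q)@d).round(4) for q in L["jam"]])
q=robot.read_camera("side");cv2.imwrite("pics/s2.png",cv2.resize(q["color"][130:290,140:400,::-1],None,fx=3,fy=3))
E
```

```text
time: 4.8
tool_pos: [0.5245, 0.0046, 0.2147]
tool_rot: [-1.553, 1.57, -1.868]
contact_force: [0.1, -2.7, -0.2]
opening: 0.0006
time: 5.42
tool_pos: [0.5276, 0.0142, 0.2147]
tool_rot: [-1.584, 1.571, -1.899]
contact_force: [-2.2, -3.9, 0.4]
opening: 0.0005
5.425 [0.52757062 0.01420395 0.21468659] 0.0005042585902020097 jaw -18.054284780906514 shift [ 0.06937145 -4.01467106 -0.00542601] [[-0.0, 0.31, 0.951], [-0.0, 0.951, -0.31], [-1.0, -0.0, -0.0]]
jam [582, 597, 107]
honey [499, 495, 509]
[np.float64(0.0547), np.float64(0.1043)]
```

View pics/s2.png

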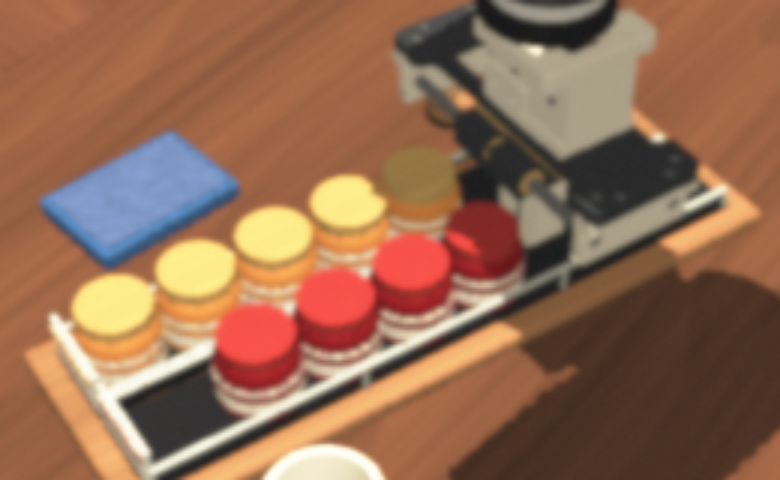

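The row moves as one upright train (jars at about (255,345) to (485,240) in the crop), 55 mm to go at 4.5 N.

```bash
python3 -m jog '[{"fingers":1,"x":0,"y":0.3,"z":0,"spin":0},{"fingers":1,"x":0,"y":0.6,"z":0,"spin":0},{"fingers":1,"x":0,"y":0.9,"z":0,"spin":0},{"fingers":1,"x":0,"y":1.2,"z":0,"spin":0},{"fingers":1,"x":0,"y":1.5,"z":0,"spin":0}]'
python3 -m jog '[{"fingers":1,"x":0,"y":0.3,"z":0,"spin":0},{"fingers":1,"x":0,"y":0.6,"z":0,"spin":0},{"fingers":1,"x":0,"y":0.9,"z":0,"spin":0},{"fingers":1,"x":0,"y":1.2,"z":0,"spin":0},{"fingers":1,"x":0,"y":1.5,"z":0,"spin":0}]'
python3 w.py
python3 - <<'E'
from h import *
p=robot.read_camera("top")
L=lids(p);d=np.array([.3098,.9508])
print([((np.array([.6605,.22255])-q)@d).round(4) for q in L["jam"]],L)
E
```

```text
time: 6.15
tool_pos: [0.5322, 0.0286, 0.2147]
tool_rot: [-2.128, 1.571, -2.443]
contact_force: [-1.4, -4.0, 1.3]
opening: 0.0003
time: 6.78
tool_pos: [0.5369, 0.0428, 0.2147]
tool_rot: [-1.552, 1.571, -1.867]
contact_force: [-1.2, -4.5, 1.2]
opening: 0.0003
6.775 [0.53689874 0.04281533 0.21469546] 0.00027395980306689846 jaw -18.05563364990915 shift [ 7.02011031e-02 -7.02403728e+00 -5.42569109e-03] [[-0.0, 0.31, 0.951], [-0.0, 0.951, -0.31], [-1.0, -0.0, 0.0]]
jam [574, 536]
honey [499, 495]
[np.float64(0.0247), np.float64(0.0724)] {'jam': array([[0.59408838, 0.21820906],
       [0.57798104, 0.17324453]]), 'honey': array([[0.66048802, 0.22257161],
       [0.64487312, 0.17482316]])}
```

```bash
python3 -m jog '[{"fingers":1,"x":0,"y":0.3,"z":0,"spin":0},{"fingers":1,"x":0,"y":0.6,"z":0,"spin":0},{"fingers":1,"x":0,"y":0.9,"z":0,"spin":0},{"fingers":1,"x":0,"y":1.2,"z":0,"spin":0},{"fingers":1,"x":0,"y":1.5,"z":0,"spin":0}]'
python3 -m jog '[{"fingers":1,"x":0,"y":0.2,"z":0,"spin":0},{"fingers":1,"x":0,"y":0.4,"z":0,"spin":0},{"fingers":1,"x":0,"y":0.6,"z":0,"spin":0},{"fingers":1,"x":0,"y":0.7,"z":0,"spin":0},{"fingers":1,"x":0,"y":0.8,"z":0,"spin":0}]'
python3 w.py
python3 - <<'E'
from h import *
p=robot.read_camera("top")
L=lids(p);d=np.array([.3098,.9508])
print([((np.array([.6605,.22255])-q)@d).round(4) for q in L["jam"]])
E
```

```text
time: 7.45
tool_pos: [0.5416, 0.0571, 0.2147]
tool_rot: [-1.611, 1.571, -1.926]
contact_force: [-1.8, -3.6, 0.8]
opening: 0.0006
time: 8.07
tool_pos: [0.544, 0.0645, 0.2147]
tool_rot: [-1.628, 1.571, -1.943]
contact_force: [-1.6, -3.9, 1.1]
opening: 0.0006
8.075 [0.54397621 0.06454354 0.21468951] 0.0005869688941892256 jaw -18.05768186237475 shift [ 6.98772156e-02 -9.30921919e+00 -4.54255494e-03] [[-0.0, 0.31, 0.951], [-0.0, 0.951, -0.31], [-1.0, -0.0, -0.0]]
jam [564, 226]
honey [499, 105]
[np.float64(0.0021), np.float64(0.041)]
```

Small steps until the force rises.

```bash
python3 -m jog '[{"fingers":1,"x":0,"y":0.05,"z":0,"spin":0},{"fingers":1,"x":0,"y":0.1,"z":0,"spin":0},{"fingers":1,"x":0,"y":0.13,"z":0,"spin":0}]'
python3 -m jog '[{"fingers":1,"x":0,"y":0.05,"z":0,"spin":0},{"fingers":1,"x":0,"y":0.05,"z":0,"spin":0}]'
```

```text
time: 8.5
tool_pos: [0.5444, 0.0657, 0.2147]
tool_rot: [-1.281, 1.571, -1.596]
contact_force: [-1.5, -4.3, 0.9]
opening: 0.0004
time: 8.75
tool_pos: [0.5445, 0.0662, 0.2147]
tool_rot: [-1.315, 1.571, -1.63]
contact_force: [-1.3, -5.3, 1.1]
opening: 0.0006
```

```bash
python3 -m jog '[{"fingers":1,"x":0,"y":0.05,"z":0,"spin":0},{"fingers":1,"x":0,"y":0.05,"z":0,"spin":0}]'
python3 -m jog '[{"fingers":1,"x":0,"y":0.05,"z":0,"spin":0},{"fingers":1,"x":0,"y":0.05,"z":0,"spin":0}]'
python3 - <<'E'
from h import *
p=robot.read_camera("top")
L=lids(p);d=np.array([.3098,.9508])
print([((np.array([.6605,.22255])-q)@d).round(4) for q in L["jam"]])
E
```

```text
time: 9.0
tool_pos: [0.5446, 0.0664, 0.2147]
tool_rot: [-1.71, 1.57, -2.025]
contact_force: [-2.5, -6.9, 1.7]
opening: 0.0006
time: 9.25
tool_pos: [0.5447, 0.0666, 0.2147]
tool_rot: [-1.794, 1.569, -2.109]
contact_force: [-1.8, -7.7, 2.5]
opening: 0.0006
jam [566, 181]
honey [499]
[np.float64(0.0005), np.float64(0.0381)]
```

```bash
python3 -m jog '[{"fingers":1,"x":0,"y":0.05,"z":0,"spin":0},{"fingers":1,"x":0,"y":0.1,"z":0,"spin":0},{"fingers":1,"x":0,"y":0.1,"z":0,"spin":0}]'
python3 -m jog '[{"fingers":1,"x":0,"y":-0.3,"z":0,"spin":0},{"fingers":1,"x":0,"y":-1,"z":0,"spin":0},{"fingers":1,"x":0,"y":-2,"z":0,"spin":0},{"fingers":1,"x":0,"y":-3,"z":0,"spin":0},{"fingers":1,"x":0,"y":-3.5,"z":0,"spin":0}]'
python3 -m jog '[{"fingers":1,"x":-2,"y":0,"z":0,"spin":0},{"fingers":1,"x":-5,"y":0,"z":0,"spin":0},{"fingers":1,"x":-8,"y":0,"z":0,"spin":0},{"fingers":1,"x":-11,"y":-4,"z":0,"spin":0},{"fingers":1,"x":-14,"y":-9,"z":0,"spin":0}]'
python3 -m jog '[{"fingers":1,"x":0,"y":-5,"z":0,"spin":0},{"fingers":1,"x":0,"y":-10,"z":0,"spin":0},{"fingers":1,"x":0,"y":-15,"z":0,"spin":0},{"fingers":1,"x":0,"y":-19,"z":0,"spin":0},{"fingers":1,"x":0,"y":-19,"z":0,"spin":0}]'
python3 - <<'E'
from h import *
p=robot.read_camera("top")
L=lids(p);d=np.array([.3098,.9508])
print([((np.array([.6605,.22255])-q)@d).round(4) for q in L["jam"]],L)
print([robot.look_for(t,p)[0]["xy"] for t in("cup","stamp","inkpad")])
q=robot.read_camera("side");cv2.imwrite("pics/s3.png",q["color"][:,:,::-1])
E
```

```text
time: 9.68
tool_pos: [0.5449, 0.0669, 0.2147]
tool_rot: [-1.822, 1.568, -2.136]
contact_force: [-3.4, -12.7, 3.0]
opening: 0.0009
time: 10.3
tool_pos: [0.5341, 0.0341, 0.2147]
tool_rot: [0.05, 1.571, -0.266]
contact_force: [0.4, 0.4, 0.8]
opening: 0.0005
time: 10.92
tool_pos: [0.506, -0.0512, 0.3557]
tool_rot: [0.204, 1.57, -0.109]
contact_force: [0.4, 0.4, 0.6]
opening: 0.0002
time: 11.55
tool_pos: [0.4466, -0.2336, 0.3547]
tool_rot: [-0.835, 1.57, -1.154]
contact_force: [-0.1, 1.6, -1.0]
opening: 0.0004
jam [566, 585, 597, 602]
honey [499, 495, 508, 521, 532]
[np.float64(0.0005), np.float64(0.0498), np.float64(0.0995), np.float64(0.1493)] {'jam': array([[0.60168492, 0.24116928],
       [0.58524094, 0.19471606],
       [0.56890112, 0.1477242 ],
       [0.55417479, 0.10016535]]), 'honey': array([[0.66048802, 0.22257161],
       [0.64487312, 0.17482316],
       [0.62936917, 0.12714761],
       [0.61372479, 0.07944152],
       [0.59820396, 0.03158643]])}
[[170.3, 261.5], [373.1, 163.4], [263.6, 108.4]]
```

View pics/s3.png

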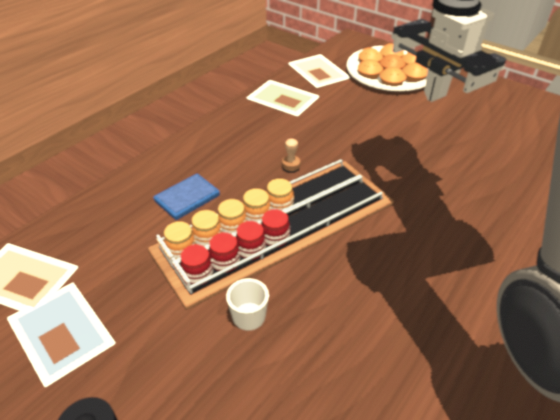

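The four red jars (195,260 to 275,225) stand upright and level with the honey row's front, against the stop. The honey, cup, stamp and ink pad look unmoved, and the hand is clear.

```bash
python3 -c "
from cell import robot
print(robot.hand_in())"
```

```text
the job is handed in; nothing more can be done
None
```

I pushed the jam row forward about 64 mm with closed fingertips behind the last jar, until the front jar rested against the front stop. I then backed off, raised the hand clear and handed the job in at about 11.6 s.

- **Pushing force:** It held at about 4–5 N while the row slid, then rose to about 13 N with almost no further movement, which is the front jar meeting the stop.
- **Jar positions:** The final top picture puts the front jam jar within 0.5 mm of level with the front honey jar, which was already home. The jars are 49–50 mm apart, so still together. They stand slightly staggered across the lane, by about 1–2 mm.
- **Other objects:** The honey lids did not move measurably. The detector's positions for the cup, stamp and ink pad shifted by 1–5 pixels, most for the stamp. The hand never came near them, and they look unmoved in the side picture, so I took this as detector noise and did not check further.

The first move command was refused because its rows left out a value. Nothing moved, and I sent it again complete.

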